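# Move the hinged roller guard to the other edge-rolling machine

## Task

One of the two edge-rolling machines wears the hinged yellow-framed guard; the other has none and is about to be used. Squeeze the guard's two red tabs together to pull its sprung hinge pins, lift the guard off, and drop it into the empty hinge seats of the other machine so that both pins spring fully out into their holes and the guard hangs straight down. Leave the leather panel, the awl and the dye jar where they are.

Things in the scene. Friction and masses are not known exactly. Their poses are not given: they have to be found in the camera images.
- guard: Loose guard, about 0.4 kg, hung on machine_a at the start: a horizontal steel hinge barrel (18 mm diameter, 150 mm long) from which a yellow-framed clear panel (116 mm wide, 8 mm thick) hangs to 88 mm below the barrel's axis. Origin: middle of the barrel's axis; y along the barrel, z up, x square to the panel. It fits either way round.
- tabs (a point): Point midway between the guard's two red upright tabs, 36 mm above the barrel's axis. Each tab is 22 mm wide (guard x), 5 mm thick (guard y), and stands 8 to 52 mm above the axis. Their outer faces are 56 mm apart, 32 mm when fully squeezed together along guard y. Each tab draws the sprung pin on its own side.
- pin_left (a joint): Sprung hinge pin at the guard's +y end (8 mm brass, round tip): 0 = fully out, tip 11 mm past the barrel end; grows as its tab is pushed towards the middle, to 0.012 m = drawn fully into the barrel. The spring pushes outward, 2.5 N when out, 5.5 N when drawn.
- pin_right (a joint): The same for the pin at the guard's -y end: 0 = fully out, 0.012 m = fully drawn.
- machine_a: Fixed edge-rolling machine that wears the guard at first; left or right of the robot. Origin on the bench right below its hinge line; y along the hinge line; +x is the infeed side, away from the robot at zero yaw. Body 200 mm wide, top 116 mm above the bench (buttons to 128), x = -170 to -55 mm; rollers to x = -33 mm; a 16 mm high infeed table below the guard.
- seat_a (a point): Middle of machine_a's hinge line, 125 mm above the bench, where the barrel's axis lies when hung. Same hinge as at seat_b.
- machine_b: The other machine, the same but without a guard; origin and axes as machine_a. Hinge: steel cheeks 77 to 85 mm either side of its middle (2 mm to spare at each barrel end), each with a 13 mm square hole for a pin; the cheeks' tops flare outward as lead-ins, up to 156 mm above the bench.
- seat_b (a point): Middle of machine_b's hinge line, 125 mm above the bench: where the barrel's axis lies when hung. At 65 to 75 mm either side an upward-open brass V seat carries the barrel and centres it (catching about 12 mm to front or back). With pins drawn the barrel goes straight down into the V seats; when the tabs are let go the pins spring into the holes.
- panel: Leather panel with black edges, 110 x 150 x 6 mm, lying on a 20 mm granite slab beyond the machines; origin under its centre. To be left alone.
- awl: Awl with a bulbous wooden handle, 38 mm wide and 90 mm tall, standing on the slab; origin under its centre. To be left alone.
- dye_jar: Small jar of edge dye, 52 mm diameter, 62 mm tall, beyond the left machine; origin under its centre. To be left alone.
Things that resemble listed ones, but are neither listed nor needed, are in the scene too. What is meant by the guard is not green or orange, and is the smaller of those in its own colour.

How it is judged:
By the outcome, as a careful person would: the job done as asked, in the order asked, and still so for the second after the job is handed in, with the robot touching nothing.
It also fails if it takes over 48 s, if anything falls off the work surface, if the arm or the gripper's body presses on something with over 40 N, if the wrist force passes 120 N, or if a joint passes its speed limit or range.

## Robot

A 6-joint arm with a two-finger parallel gripper is mounted at the origin on the work surface. World frame = base frame: x ahead of the robot, y to its left, z up, the work surface at z = 0. Lengths are in mm, angles in rad, forces in N, time in s.
With the tool pointing down it reaches from about 275 to 1000 mm from the base axis. Payload 8.4 kg.
Tool frame: the origin (TCP) lies between the finger pads; the fingertips stand r.tips_ahead ahead of it and the grasp point (between the pads) lies 6 mm ahead of it (r.tips_ahead is the distance from the TCP to the fingertips, in mm); z points along the fingers, y is the line along which they close (so a half turn about z gives the same grasp; the last joint's range is limited). The gripper opens to 85 mm and grips with 20 to 120 N. Pads are 22 mm wide; open, the fingers measure 114 mm over their backs; the gripper's body (76 mm by 85 mm) begins 54 mm behind the grasp point. The pads swing forward as they close: fully open they stand 13 mm farther back than shut.
Start: joints at [-1.266, 0.353, 1.633, -0, 1.155, -0.002], TCP at [188.755, -595.819, 256.281] pointing down, gripper open.
Joint ranges: [-2.63, 2.63], [-0.92, 2.1], [0.06, 2.66], [-1.3, 4.44], [0, 2.69], [-3.02, 3.02]. Speed limits (rad/s): [2.22, 2.22, 2.79, 3.14, 3.14, 3.14].

## Interface

Orientations are given as [roll, pitch, yaw] about the fixed x, y, z axes, in that order (R = Rz(yaw) Ry(pitch) Rx(roll)).
In Python, from rig import r gives the robot as it stands.
- The arm moves only by the tool carry_out, never from a script. Its arguments are lists of equal length, an entry for each row: "delta_pos": the shift along the tool's x, y, z in m, a list of three; "rot": the turn, a rotation vector about the tool's x, y, z in degrees, a list of three. A call has 1 to 8 rows; each row is the pose to reach, as a shift and turn from the pose commanded when the call began, along the tool's axes at that moment; what a row does not reach only later rows make up. A row lasts 1/8 s, in which the tool goes at most 62.5 mm and 10.7 degrees, less where a joint would pass 70% of its speed; a pose out of reach is approached as far as the arm can. A call with a gripper value outside its range is refused whole. "claw" is the finger opening in m, from 0 to 0.0854, set as the call begins (left out, the last holds). The fingers move at their own pace and stop on an object; "grip_force" is the grip in N (left out, the last holds). Time passes only in rows, so rows that repeat a pose let the fingers close. It gives the time, the measured TCP pose, the force, the opening and the grip force at its end, in the units of the state.
- r.sense(): the state, without advancing time (a new reading comes with each control period).
- r.grab_frame(name): name is "scene" or "top"; returns the picture (384x512x3 uint8, blue, green, red); there is no depth.
- r.camera_info(name): a dict with "fx", "fy", "cx", "cy" (pixels), "pose" (4x4, takes a point from camera to world coordinates). Camera axes: x right, y down, z forward; pixel columns grow to the right and rows downward; lengths in mm; the calibration is good to about 2 mm. A picture is of the moment at which its call begins. camera_info takes no time and is no camera call.
- r.sign_off(): hands the job in; it is judged then, once.
Trained networks look in the newest picture that a camera, given by its name, has taken for a name from the list of things; names that differ only in an ending like _2 or _b are one class to them, and where a whole thing is asked for, a point or a joint stands for the part that bears it (a point fixed in the world has none). Each returns a list of dicts, best first, with "p" (0 to 1); they miss things now and then, are a little off and sometimes report something else, mostly with a low value. They report only what shows in the picture. A call takes as long as a camera call. They do not tell look-alikes from the thing itself.
- r.recognise(thing, camera): "box" ([left, top, right, bottom] in pixels, round what is visible of it).
- r.cut_out(thing, camera): "mask" (384x512 bool, what is visible of it) and "box" ([left, top, right, bottom] in pixels, round what is visible of it).
The state is a dict: "clock": time; "qpos": joint angles; "qvel": joint speeds; "joint_efforts": joint torques, N m; "eef_pos": TCP position; "tcp_rot": TCP orientation; "contact_force": force on the tool from outside, world axes, zero at the start; "wrist_torque": the same for the moment, N m; "opening": opening from 0.0 (shut) to 1.0 (fully open); "grasp_force": force on a finger pad.
Only numpy, scipy, OpenCV 4.12 (cv2) and the standard library are available. Lean on these libraries where they do the work, as an engineer would, in place of code of your own. Each camera call takes 0.05 s, during which the arm holds its last target. There are 200 camera calls.

## Working session

There is one attempt and no reset: what is moved stays moved. The work goes in short steps, Python scripts to look and compute and a tool call to move; the robot and the scene stay as the last step left them, time stands still between calls to the robot, and variables do not carry over. Pictures are saved under pics/ and viewed, at most 10 in all, crops included, and the job is handed in when it is done.

Besides the shell and the picture viewer there is one more tool, called after ">>>" as name(argument=value, ...), one argument or row to a line, values as JSON. carry_out: Moves the arm, as the interface text tells. Its arguments: {"type":"object","properties":{"delta_pos":{"type":"array","items":{"type":"array","items":{"type":"number"}}},"rot":{"type":"array","items":{"type":"array","items":{"type":"number"}}},"claw":{"type":"number"},"grip_force":{"type":"number"}},"required":["delta_pos","rot"]}

```bash
mkdir -p pics; ls; python3 - <<'E'
from rig import r
import cv2,numpy as np
a=r.grab_frame("scene");b=r.grab_frame("top")
cv2.imwrite("pics/s1.png",a);cv2.imwrite("pics/t1.png",b)
print(r.sense(), r.tips_ahead)
for c in("scene","top"):
  i=r.camera_info(c);print(c,{k:np.round(v,3).tolist() if k=="pose" else v for k,v in i.items()})
  for t in("guard","tabs","machine_a","seat_b","awl","dye_jar","panel"):
    try: print(t,[(np.round(d["box"]).tolist(),round(d["p"],2)) for d in r.recognise(t,c)])
    except Exception as e: print(t,e)
E
```

```text
pics
{'clock': 0.1, 'qpos': array([-1.26643506e+00,  3.53619650e-01,  1.63401348e+00,  7.13432178e-06,
        1.15520931e+00, -2.36720139e-03]), 'qvel': array([ 0.00023081, -0.0019373 , -0.00095607, -0.00047114,  0.00160612,
        0.00164616]), 'joint_efforts': array([ 1.74696510e-03, -6.06356978e+01, -3.42818892e+01, -7.61425304e-05,
        3.90201691e-03, -1.70729743e-05]), 'eef_pos': array([ 188.62271382, -595.46507085,  255.63108343]), 'tcp_rot': array([-3.14034289e+00, -9.48190267e-06,  3.06725575e-01]), 'contact_force': array([ 0.11317202, -0.20375739,  0.05137465]), 'wrist_torque': array([0.01260332, 0.00681457, 0.02647993]), 'grasp_force': 0.0, 'opening': 1.0044271748534184} 25.0
scene {'fx': 456.15049586851063, 'fy': 456.15049586851063, 'cx': 255.81817730440375, 'cy': 188.89330245930432, 'pose': [[0.45, 0.623, -0.64, 1312.661], [0.893, -0.327, 0.309, -343.582], [-0.017, -0.711, -0.703, 1027.485], [0.0, 0.0, 0.0, 1.0]]}
guard [([267.0, 82.0, 335.0, 136.0], 0.84), ([374.0, 179.0, 444.0, 248.0], 0.77), ([231.0, 190.0, 276.0, 240.0], 0.67), ([300.0, 161.0, 346.0, 201.0], 0.5
[... 733 characters left out ...]
-1.0, 0.022, -0.014, 64.773], [0.013, -0.064, -0.998, 1031.298], [0.0, 0.0, 0.0, 1.0]]}
guard [([68.0, 68.0, 168.0, 105.0], 0.85), ([143.0, 164.0, 206.0, 173.0], 0.76), ([71.0, 288.0, 168.0, 334.0], 0.71), ([127.0, 157.0, 218.0, 243.0], 0.47)]
tabs [([67.0, 67.0, 167.0, 105.0], 0.96), ([231.0, 159.0, 294.0, 181.0], 0.87), ([144.0, 164.0, 204.0, 177.0], 0.68), ([74.0, 290.0, 167.0, 336.0], 0.56)]
machine_a [([311.0, 162.0, 410.0, 253.0], 0.93), ([131.0, 155.0, 216.0, 241.0], 0.82)]
seat_b [([312.0, 159.0, 409.0, 256.0], 0.82), ([127.0, 157.0, 220.0, 242.0], 0.81)]
awl [([265.0, 83.0, 277.0, 102.0], 0.57)]
dye_jar [([194.0, 78.0, 216.0, 104.0], 0.77)]
panel [([304.0, 68.0, 360.0, 110.0], 0.9)]
```

View pics/s1.png

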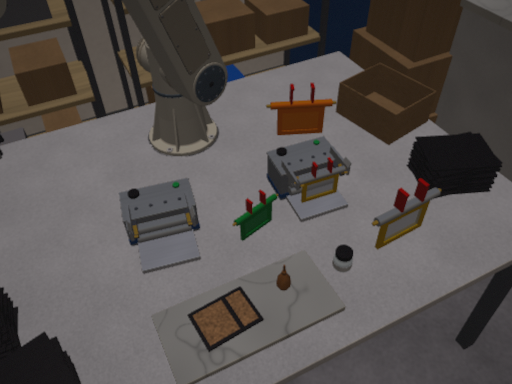

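View pics/t1.png

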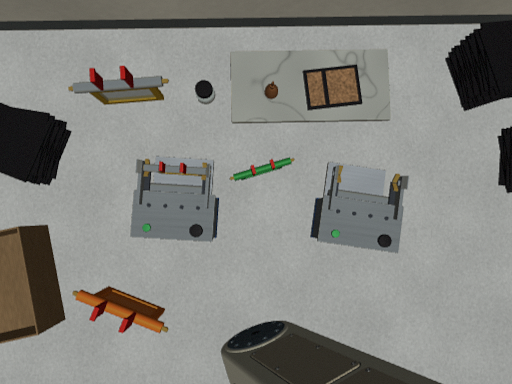

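The scene picture shows the robot with a green guard (256,215), an orange one (302,115), a large yellow one (402,215) and a yellow one on the left machine (320,182). The bare machine is at (160,210). In the top picture the same things are at green (262,169), orange (120,310), large yellow (118,85), worn yellow (176,170) and bare machine (360,205).

What could be taken for the guard: green (262,169) and orange (120,310) are excluded by colour. Of the yellow ones, (118,85) is the larger and stands loose, so I choose the worn one at (176,170). Checking it in a close crop.

```bash
python3 - <<'E'
import cv2,numpy as np
s=cv2.imread("pics/s1.png");t=cv2.imread("pics/t1.png")
f=lambda im,x,y,w=100,h=75:cv2.resize(im[y:y+h,x:x+w],(400,300),interpolation=cv2.INTER_CUBIC)
m=np.vstack([np.hstack([f(s,265,140),f(s,110,175,)]),np.hstack([f(t,125,150),f(t,310,150)])])
cv2.imwrite("pics/c1.png",m)
E
```

```text
(no output)
```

View pics/c1.png

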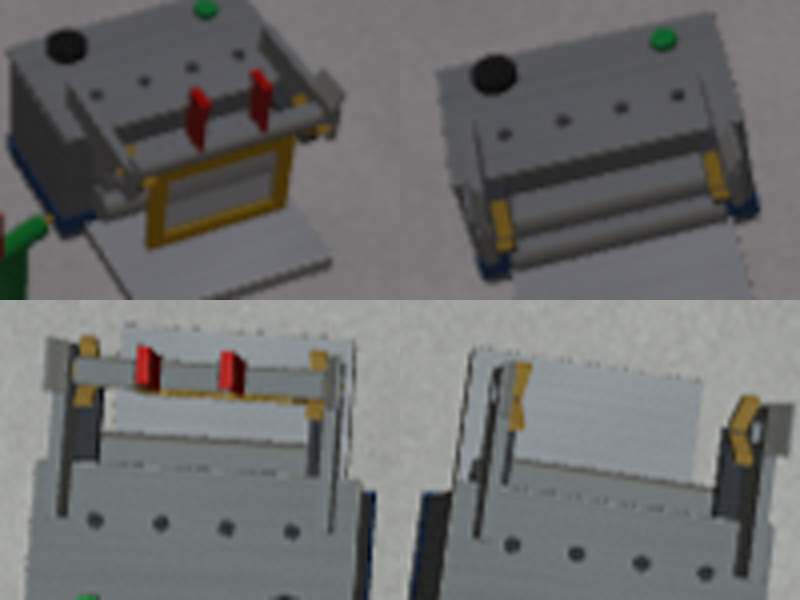

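The crop confirms the choice. The left machine wears the small yellow guard with red tabs, and the right machine is bare with two brass V seats. Next I triangulate the features.

```bash
cat > h.py <<'E'
import cv2,numpy as np,pickle
from scipy.optimize import least_squares,minimize
try:
    from rig import r
    I={c:r.camera_info(c) for c in("scene","top")}
except ImportError: pass
def proj(P,c):
    i=I[c];q=(np.linalg.inv(i["pose"])@np.c_[P,np.ones(len(P))].T)[:3]
    return np.c_[i["fx"]*q[0]/q[2]+i["cx"],i["fy"]*q[1]/q[2]+i["cy"]]
def tri(ps,pt):
    f=lambda X:np.r_[proj(X[None],"scene")[0]-ps,proj(X[None],"top")[0]-pt]
    s=least_squares(f,[500,0,100.]);return s.x,np.abs(s.fun).max()
def box(x,y,z,cx):  # boxes local corners
    return np.array([[a,b,c] for a in x for b in y for c in z],float)
def red(img):
    b,g,R=[img[...,k].astype(float) for k in range(3)]
    return np.clip((R-np.maximum(b,g)-20)/60,0,1)
def fit_tabs(imgs,x0,wins,half=25.5):
    L=[box((-11,11),(s*half-2.5,s*half+2.5),(8,52),0) for s in(1,-1)]
    K=6
    def cost(v):
        x,y,z,w=v;R=np.array([[np.cos(w),-np.sin(w),0],[np.sin(w),np.cos(w),0],[0,0,1]]);e=0
        for c in imgs:
            l,t,rr,b=wins[c];m=np.zeros(((b-t)*K,(rr-l)*K),np.uint8)
            for B in L:
                p=((proj(B@R.T+[x,y,z],c)-[l,t]+.5)*K*16).round().astype(np.int32)
                cv2.fillConvexPoly(m,cv2.convexHull(p),255,cv2.LINE_8,4)
            m=cv2.resize(m,(rr-l,b-t),interpolation=cv2.INTER_AREA)/255.
            e+=((m-red(imgs[c])[t:b,l:rr])**2).sum()
        return e
    s=minimize(cost,x0,method="Nelder-Mead",options=dict(initial_simplex=np.array(x0)+np.r_[np.zeros((1,4)),np.diag([8,8,8,.1])]))
    return s.x,s.fun
E
python3 - <<'E'
from h import *
im={"scene":cv2.imread("pics/s1.png"),"top":cv2.imread("pics/t1.png")}
def blob(c,p,mode,w):
    x,y=np.round(p).astype(int);a=im[c][y-w:y+w+1,x-w:x+w+1].astype(float)
    if mode=="g": v=a[...,1]-a[...,2]
    elif mode=="br": v=a[...,2]-a[...,0]
    else: v=-a.mean(2)
    v=np.clip(v-(np.median(v)+ .35*(v.max()-np.median(v))),0,None) if mode!="br" else np.clip(v-30,0,60)
    Y,X=np.mgrid[y-w:y+w+1,x-w:x+w+1];return np.array([(X*v).sum(),(Y*v).sum()])/v.sum()
S=dict(A=[(281,151),(316,142),(289,164),(301,160),(313,157),(324.5,153.5)],B=[(133.5,194),(176,185),(136,208.5),(151,206),(165,202),(179.5,199)])
T=dict(A=[(196,230),(147,228),(198,208),(181.5,207),(165,206),(149,205)],B=[(385,241),(336,234),(386,218),(370,216),(354,213.5),(338,211)])
M={}
for k in "AB":
    M[k]=[]
    for j,(p,q) in enumerate(zip(S[k],T[k])):
        mode="kg"[j==1] if j<2 else "k";w=6 if j==0 else 5 if j==1 else 2
        X,e=tri(blob("scene",p,mode,w),blob("top",q,mode,w));M[k].append(X);print(k,j,X.round(1),round(e,2))
for p,q in (((135,231),(396,182.5)),((189,219),(340,174))):
    X,e=tri(blob("scene",p,"br",7),blob("top",q,"br",10));print("brass",X.round(1),round(e,2))
A,B=[np.array(M[k])[:,:2] for k in "AB"]
a,b=A-A.mean(0),B-B.mean(0);th=np.arctan2((a[:,0]*b[:,1]-a[:,1]*b[:,0]).sum(),(a*b).sum())
R=np.array([[np.cos(th),-np.sin(th)],[np.sin(th),np.cos(th)]]);print("AtoB th",th,"res",(b-a@R.T).round(1).tolist())
for z in(125,):
  v,c=fit_tabs(im,[600,170,z,0.],{"scene":(305,155,345,190),"top":(150,150,200,185)});print("guard",v.round(3),c)
print("B pred",R@(v[:2]-A.mean(0))+B.mean(0),v[3]+th)
print("A z",np.array(M["A"])[:,2].round(1))
E
```

```text
A 0 [384.5 186.7 129.6] 2.07
A 1 [388.9 314.4 123.9] 0.5
A 2 [433.7 190.5 118.6] 0.52
A 3 [436.6 230.3 118.6] 0.59
A 4 [440.8 269.7 119.2] 0.66
A 5 [443.6 310.1 118.1] 0.57
B 0 [ 351.7 -257.8  126. ] 0.63
B 1 [ 364.  -142.3  123.3] 0.58
B 2 [ 398.2 -269.7  117.8] 0.62
B 3 [ 405.  -230.3  118.4] 0.58
B 4 [ 411.7 -190.6  118.2] 0.6
B 5 [ 418.  -151.6  117.6] 0.65
brass [ 485.3 -293.7  127.7] 0.37
brass [ 508.7 -156.9  127.8] 0.58
AtoB th -0.09919758288686839 res [[3.3, 8.8], [-1.6, -2.2], [0.4, -2.0], [0.4, -1.8], [-1.1, -0.9], [-1.4, -1.9]]
guard [6.18375e+02 1.70875e+02 1.04000e+02 4.20000e-02] 120.10944444444443
B pred [ 579.63311472 -305.59744351] -0.057010082886868374
A z [129.6 123.9 118.6 118.6 119.2 118.1]
```

Features agree: heights are right and the brass seats are 139 mm apart. The tab fit started from a poor guess, so I refit it from the predicted seat A.

```bash
python3 - <<'E'
from h import *
im={"scene":cv2.imread("pics/s1.png"),"top":cv2.imread("pics/t1.png")}
W={"scene":(305,150,345,190),"top":(145,150,210,190)}
v,c=fit_tabs(im,[528,243,125,-.083],W);print("guard",v.round(3),c)
print("red px",[red(im[k])[W[k][1]:W[k][3],W[k][0]:W[k][2]].sum() for k in W])
# relative A->B without knob
A=np.array([[388.9,314.4],[433.7,190.5],[436.6,230.3],[440.8,269.7],[443.6,310.1]]);B=np.array([[364,-142.3],[398.2,-269.7],[405,-230.3],[411.7,-190.6],[418,-151.6]])
a,b=A-A.mean(0),B-B.mean(0);th=np.arctan2((a[:,0]*b[:,1]-a[:,1]*b[:,0]).sum(),(a*b).sum())
R=np.array([[np.cos(th),-np.sin(th)],[np.sin(th),np.cos(th)]]);print(th,(b-a@R.T).round(1).tolist())
print("B pred",R@(v[:2]-A.mean(0))+B.mean(0),v[3]+th)
s=r.sense();print(s["eef_pos"],s["tcp_rot"])
E
```

```text
guard [ 5.28596e+02  2.43787e+02  1.29760e+02 -1.12000e-01] 81.28843425605535
red px [np.float64(68.2), np.float64(94.91666666666667)]
-0.08242012898512142 [[0.1, 0.1], [-0.2, -0.1], [0.5, -0.2], [-0.3, 0.6], [-0.1, -0.4]]
B pred [ 497.33559798 -224.2704264 ] -0.19414872283862278
[ 188.79013003 -595.80988186  256.28502752] [ 3.14159175e+00 -1.91640624e-05  3.06870120e-01]
```

```bash
cat >> h.py <<'E'
from scipy.spatial.transform import Rotation as Ro
def go(x,y,z,w):
    s=r.sense();R0=Ro.from_euler("xyz",s["tcp_rot"]);R1=Ro.from_euler("xyz",[np.pi,0,w])
    print("d",(R0.inv().apply(np.array([x,y,z])-s["eef_pos"])/1000).round(4),"rot",np.degrees((R0.inv()*R1).as_rotvec()).round(2),
      "pos",s["eef_pos"].round(1),"rpy",s["tcp_rot"].round(3),"F",s["contact_force"].round(1),"op",round(s["opening"]*85.4,1),"grip",round(float(s["grasp_force"]),1),"t",s["clock"])
E
python3 -c "
from h import *
go(528.5,243.5,256,-.085)"
```

```text
d [ 5.774e-01 -6.975e-01  3.000e-04] rot [-0.   -0.   22.45] pos [ 188.8 -595.8  256.3] rpy [ 3.142 -0.     0.307] F [-0.1  0.   0.4] op 85.2 grip 0.0 t 0.8
```

>>> carry_out(
  delta_pos=[
    [0.577,-0.697,0],
    [0.577,-0.697,0],
    [0.577,-0.697,0],
    [0.577,-0.697,0],
    [0.577,-0.697,0],
    [0.577,-0.697,0],
    [0.577,-0.697,0],
    [0.577,-0.697,0],
  ],
  rot=[
    [0,0,22.45],
    [0,0,22.45],
    [0,0,22.45],
    [0,0,22.45],
    [0,0,22.45],
    [0,0,22.45],
    [0,0,22.45],
    [0,0,22.45],
  ],
  claw=0.085,
)

```text
clock: 1.8
eef_pos: [377.0, -130.6, 256.7]
tcp_rot: [3.141, -0.001, -0.085]
contact_force: [0.7, 0.4, 0.5]
opening: 0.995
grasp_force: 0.0
```

```bash
python3 -c "
from h import *
go(528.5,243.5,230,-.085)"
```

```text
d [ 0.119  -0.3857  0.0268] rot [ 0.02 -0.08 -0.02] pos [ 377.  -130.6  256.7] rpy [ 3.141e+00 -1.000e-03 -8.500e-02] F [0.7 0.4 0.5] op 85.0 grip 0.0 t 1.8
```

>>> carry_out(
  delta_pos=[
    [0.119,-0.386,0.026],
    [0.119,-0.386,0.026],
    [0.119,-0.386,0.026],
    [0.119,-0.386,0.026],
    [0.119,-0.386,0.026],
    [0.119,-0.386,0.026],
    [0.119,-0.386,0.026],
    [0.119,-0.386,0.026],
  ],
  rot=[
    [0,0,0],
    [0,0,0],
    [0,0,0],
    [0,0,0],
    [0,0,0],
    [0,0,0],
    [0,0,0],
    [0,0,0],
  ],
)

```text
clock: 2.8
eef_pos: [528.1, 244.0, 229.9]
tcp_rot: [-3.141, 0.0, -0.083]
contact_force: [-0.6, -0.3, -0.2]
opening: 1.0
grasp_force: 0.0
```

```bash
python3 - <<'E'
from h import *
go(528.5,243.5,167,-.085)
m=[]
for c,(x,y) in (("scene",(255,110)),("top",(125,120))):
    f=r.grab_frame(c);m.append(cv2.resize(f[y:y+75,x:x+100],(800,600) if 0 else (400,300),interpolation=cv2.INTER_CUBIC))
cv2.imwrite("pics/a2.png",np.hstack(m))
E
```

```text
d [0.0004 0.0005 0.0629] rot [-0.01  0.    0.14] pos [528.1 244.  229.9] rpy [-3.141  0.    -0.083] F [-0.6 -0.3 -0.2] op 85.4 grip 0.0 t 2.8
```

View pics/a2.png

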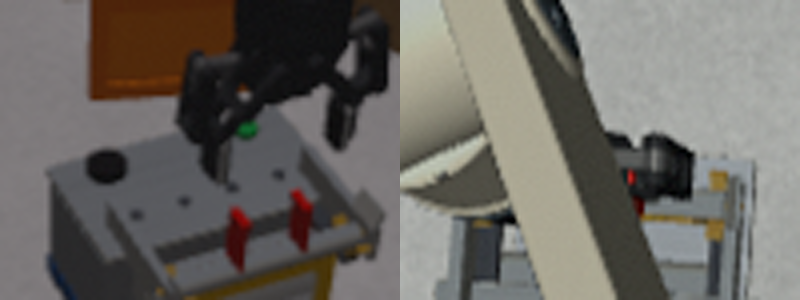

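The gripper is squarely over the two tabs, which show at scene crop (240,240) and (300,220), with one finger on either side. Descending.

>>> carry_out(
  delta_pos=[
    [0,0,0.02],
    [0,0,0.04],
    [0,0,0.052],
    [0,0,0.06],
    [0,0,0.063],
    [0,0,0.063],
  ],
  rot=[
    [0,0,0],
    [0,0,0],
    [0,0,0],
    [0,0,0],
    [0,0,0],
    [0,0,0],
  ],
)

```text
clock: 3.65
eef_pos: [527.9, 242.1, 167.5]
tcp_rot: [-3.141, -0.0, -0.085]
contact_force: [0.2, -0.5, 0.7]
opening: 0.996
grasp_force: 0.0
```

>>> carry_out(
  delta_pos=[
    [0,0,0],
    [0,0,0],
    [0,0,0],
    [0,0,0],
  ],
  rot=[
    [0,0,0],
    [0,0,0],
    [0,0,0],
    [0,0,0],
  ],
  claw=0.028,
  grip_force=35,
)

```text
clock: 4.15
eef_pos: [528.4, 242.5, 168.6]
tcp_rot: [-3.141, -0.002, -0.085]
contact_force: [-2.5, -0.6, 10.4]
opening: 0.357
grasp_force: 34.1
```

>>> carry_out(
  delta_pos=[
    [0,0,0],
    [0,0,0],
    [0,0,0],
    [0,0,0],
  ],
  rot=[
    [0,0,0],
    [0,0,0],
    [0,0,0],
    [0,0,0],
  ],
)

```text
clock: 4.65
eef_pos: [528.4, 242.5, 168.6]
tcp_rot: [-3.141, -0.002, -0.085]
contact_force: [-1.2, -0.4, 9.2]
opening: 0.356
grasp_force: 34.0
```

>>> carry_out(
  delta_pos=[
    [0,0,-0.01],
    [0,0,-0.02],
    [0,0,-0.03],
    [0,0,-0.04],
    [0,0,-0.04],
  ],
  rot=[
    [0,0,0],
    [0,0,0],
    [0,0,0],
    [0,0,0],
    [0,0,0],
  ],
)

```text
clock: 5.28
eef_pos: [528.2, 242.3, 208.3]
tcp_rot: [-3.141, -0.001, -0.085]
contact_force: [-0.2, 0.1, -4.6]
opening: 0.356
grasp_force: 36.4
```

```bash
python3 - <<'E'
from h import *
go(528.5,243,318,-.085)
f=r.grab_frame("scene")
cv2.imwrite("pics/a3.png",cv2.resize(f[110:210,255:380],(750,600),interpolation=cv2.INTER_CUBIC))
E
```

```text
d [ 0.0004 -0.0008 -0.1097] rot [-0.04 -0.08 -0.  ] pos [528.2 242.3 208.3] rpy [-3.141e+00 -1.000e-03 -8.500e-02] F [-0.2  0.1 -4.6] op 30.4 grip 36.4 t 5.275
```

View pics/a3.png

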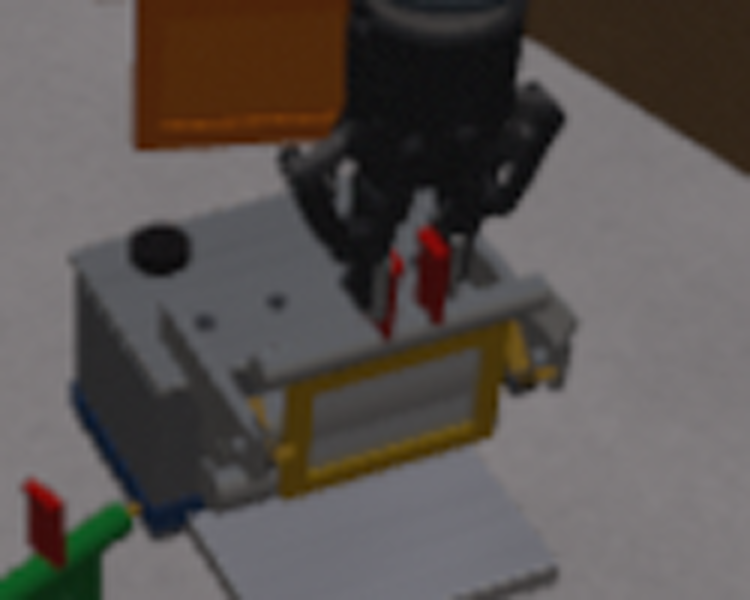

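The guard is off the machine and level in the grip, with the barrel at about (400,340) and the pins drawn. The lift force of about 4.6 N matches its weight. Now I lift it clear and carry it across.

>>> carry_out(
  delta_pos=[
    [0,0,-0.04],
    [0,0,-0.08],
    [0,0.01,-0.11],
    [0.001,0.05,-0.11],
    [0.002,0.1,-0.11],
    [0.003,0.15,-0.11],
    [0.004,0.2,-0.11],
    [0.005,0.25,-0.11],
  ],
  rot=[
    [0,0,0],
    [0,0,0],
    [0,0,0],
    [0,0,0],
    [0,0,1],
    [0,0,2],
    [0,0,2],
    [0,0,3],
  ],
)

```text
clock: 6.32
eef_pos: [510.9, -8.9, 316.9]
tcp_rot: [3.141, 0.001, -0.137]
contact_force: [0.5, -0.4, -4.6]
opening: 0.351
grasp_force: 37.1
```

```bash
python3 -c "
from h import *
go(497.1,-225.2,318,-.168)"
```

```text
d [ 0.016   0.2161 -0.0011] rot [0.01 0.03 1.75] pos [510.9  -8.9 316.9] rpy [ 3.141e+00  1.000e-03 -1.370e-01] F [ 0.5 -0.4 -4.6] op 30.0 grip 37.1 t 6.325
```

>>> carry_out(
  delta_pos=[
    [0.004,0.05,0],
    [0.008,0.1,0],
    [0.012,0.15,0],
    [0.015,0.19,0],
    [0.016,0.21,0],
    [0.016,0.216,0],
    [0.016,0.216,0],
    [0.016,0.216,0],
  ],
  rot=[
    [0,0,0.5],
    [0,0,1],
    [0,0,1.5],
    [0,0,1.75],
    [0,0,1.75],
    [0,0,1.75],
    [0,0,1.75],
    [0,0,1.75],
  ],
)

```text
clock: 7.32
eef_pos: [497.9, -222.4, 317.2]
tcp_rot: [-3.141, 0.0, -0.167]
contact_force: [-0.3, 0.1, -5.1]
opening: 0.35
grasp_force: 37.1
```

```bash
python3 - <<'E'
from h import *
go(497.1,-225.2,215,-.168)
m=[]
for c,(x,y) in (("scene",(100,120)),("top",(300,100))):
    f=r.grab_frame(c);m.append(cv2.resize(f[y:y+150,x:x+100+25],(400,480),interpolation=cv2.INTER_CUBIC))
cv2.imwrite("pics/a4.png",np.hstack(m))
E
```

```text
d [-0.0003  0.0029  0.1022] rot [-0.03  0.01  0.07] pos [ 497.9 -222.4  317.2] rpy [-3.141  0.    -0.167] F [-0.3  0.1 -5.1] op 29.9 grip 37.1 t 7.325
```

View pics/a4.png

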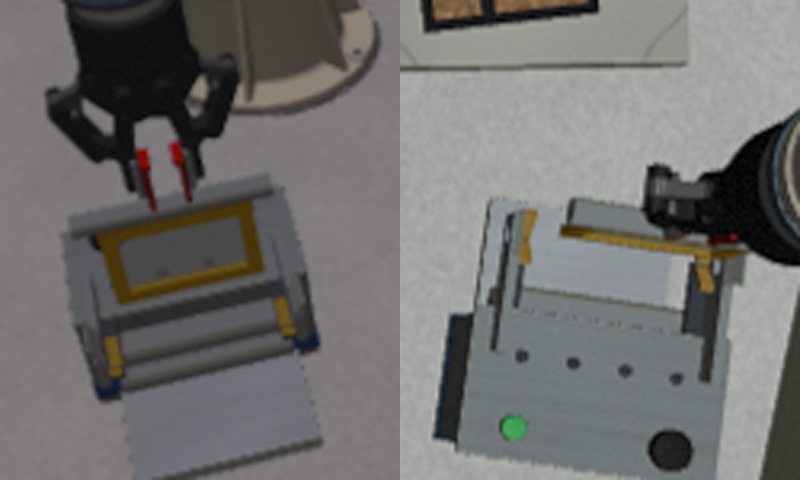

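The guard hangs straight over the bare machine, with barrel ends near scene crop (70,230) and (270,183). I lower it to just above the lead-ins, correct the offset there, and check.

>>> carry_out(
  delta_pos=[
    [0,0.003,0.03],
    [0,0.003,0.06],
    [0,0.003,0.085],
    [0,0.003,0.1],
    [0,0.003,0.102],
    [0,0.003,0.102],
  ],
  rot=[
    [0,0,0],
    [0,0,0],
    [0,0,0],
    [0,0,0],
    [0,0,0],
    [0,0,0],
  ],
)

```text
clock: 8.18
eef_pos: [497.8, -226.6, 216.0]
tcp_rot: [3.141, -0.001, -0.168]
contact_force: [-0.2, -0.5, -4.1]
opening: 0.353
grasp_force: 37.1
```

```bash
python3 - <<'E'
from h import *
go(497.1,-225.2,168.6,-.168)
s=r.sense();w=s["tcp_rot"][2];p=s["eef_pos"];u=np.array([-np.sin(w),np.cos(w)])
E=[[*(p[:2]+k*u),p[2]-43.6] for k in(-75,75)];H=[[*(np.array([497.1,-225.2])+k*np.array([np.sin(.168),np.cos(.168)])),156] for k in(-85,-77,77,85)]
m=[]
for c,(x,y),e in (("scene",(100,150),True),("top",(305,130),True)):
    f=r.grab_frame(c)[y:y+100,x:x+100];f=cv2.resize(f,(400,400),interpolation=cv2.INTER_CUBIC)
    for q,col in((E,(255,0,255)),(H,(255,255,0))):
        for a in proj(np.array(q),c): cv2.drawMarker(f,tuple(((a-[x,y]+.5)*4).astype(int).tolist()),col,cv2.MARKER_CROSS,8,1)
    m.append(f)
cv2.imwrite("pics/a5.png",np.hstack(m))
E
```

```text
d [-0.001  -0.0013  0.0474] rot [ 0.02 -0.06  0.02] pos [ 497.8 -226.6  216. ] rpy [ 3.141e+00 -1.000e-03 -1.680e-01] F [-0.2 -0.5 -4.1] op 30.2 grip 37.1 t 8.175
```

View pics/a5.png

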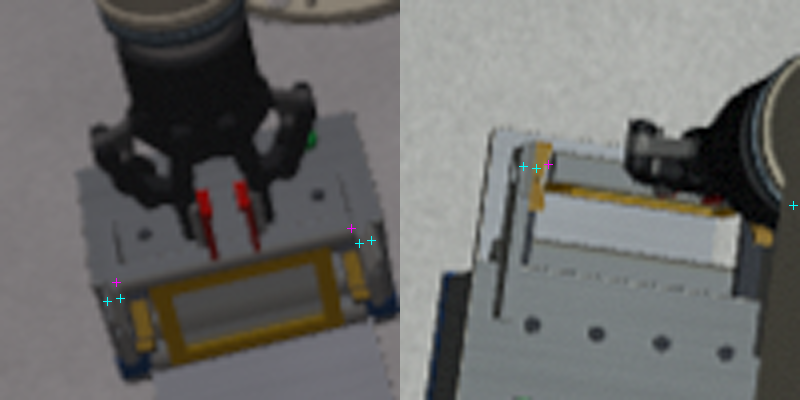

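The barrel end in the top view (552,160) lies within a pixel of the projected mark (548,164), and the cheeks flank it. I read the pose again before lowering.

```bash
python3 - <<'E'
from h import *
go(497.1,-225.2,168.6,-.168); r.grab_frame("top"); go(497.1,-225.2,168.6,-.168)
E
```

```text
d [-0.0011 -0.0014  0.0477] rot [ 0.02 -0.1   0.01] pos [ 497.9 -226.7  216.3] rpy [ 3.141e+00 -2.000e-03 -1.680e-01] F [ 0.1 -0.4 -3.9] op 30.2 grip 37.1 t 8.275
d [-0.0011 -0.0014  0.0477] rot [ 0.02 -0.1   0.  ] pos [ 497.8 -226.7  216.3] rpy [ 3.141e+00 -2.000e-03 -1.680e-01] F [-0.7 -0.  -4.3] op 29.9 grip 37.1 t 8.325
```

>>> carry_out(
  delta_pos=[
    [-0.001,-0.0014,0.01],
    [-0.001,-0.0014,0.018],
    [-0.001,-0.0014,0.026],
    [-0.001,-0.0014,0.034],
    [-0.001,-0.0014,0.041],
    [-0.001,-0.0014,0.045],
    [-0.001,-0.0014,0.046],
    [-0.001,-0.0014,0.046],
  ],
  rot=[
    [0,0,0],
    [0,0,0],
    [0,0,0],
    [0,0,0],
    [0,0,0],
    [0,0,0],
    [0,0,0],
    [0,0,0],
  ],
)

```text
clock: 9.32
eef_pos: [497.1, -225.2, 169.7]
tcp_rot: [3.141, -0.001, -0.168]
contact_force: [1.8, 0.1, -3.1]
opening: 0.356
grasp_force: 37.3
```

```bash
python3 - <<'E'
from h import *
go(497.1,-225.2,168.6,-.168)
E
```

```text
d [-0.      0.      0.0011] rot [ 0.02 -0.08  0.  ] pos [ 497.1 -225.2  169.7] rpy [ 3.141e+00 -1.000e-03 -1.680e-01] F [ 1.8  0.1 -3.1] op 30.4 grip 37.3 t 9.325
```

Contact has just begun, so I press down 1.5 mm further to seat it.

>>> carry_out(
  delta_pos=[
    [0,0,0.001],
    [0,0,0.0015],
    [0,0,0.0015],
  ],
  rot=[
    [0,0,0],
    [0,0,0],
    [0,0,0],
  ],
)

```text
clock: 9.7
eef_pos: [497.7, -225.4, 168.8]
tcp_rot: [3.141, -0.003, -0.168]
contact_force: [3.6, 0.7, 5.9]
opening: 0.358
grasp_force: 39.1
```

```bash
python3 - <<'E'
from h import *
go(497.1,-225.2,168.6,-.168)
f=r.grab_frame("scene")[180:255,95:220]
cv2.imwrite("pics/a6.png",cv2.resize(f,(800,480),interpolation=cv2.INTER_CUBIC))
E
```

```text
d [-0.0006 -0.0001  0.0002] rot [ 0.03 -0.16  0.  ] pos [ 497.7 -225.4  168.8] rpy [ 3.141e+00 -3.000e-03 -1.680e-01] F [3.6 0.7 5.9] op 30.5 grip 39.1 t 9.7
```

View pics/a6.png

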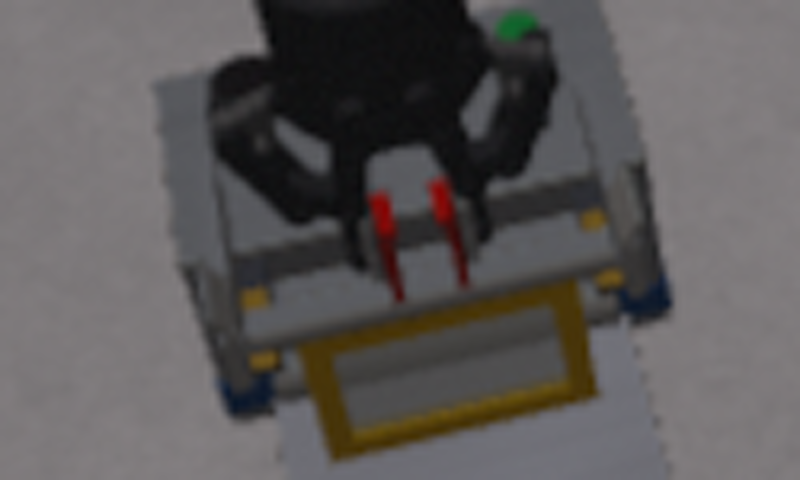

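The barrel lies in both V seats, with brass showing before and behind it at (257,297), (262,360), (594,218) and (610,278). Releasing and withdrawing.

>>> carry_out(
  delta_pos=[
    [0,0,0],
    [0,0,0],
    [0,0,0],
    [0,0,0],
    [0,0,0],
  ],
  rot=[
    [0,0,0],
    [0,0,0],
    [0,0,0],
    [0,0,0],
    [0,0,0],
  ],
  claw=0.085,
)

```text
clock: 10.38
eef_pos: [496.5, -225.0, 167.8]
tcp_rot: [-3.142, 0.0, -0.168]
contact_force: [-0.6, -0.6, -0.1]
opening: 0.99
grasp_force: 0.0
```

>>> carry_out(
  delta_pos=[
    [0,0,-0.01],
    [0,0,-0.03],
    [0,0,-0.06],
    [0,0,-0.1],
    [-0.03,0,-0.14],
    [-0.08,0,-0.16],
    [-0.13,0,-0.16],
    [-0.16,0,-0.16],
  ],
  rot=[
    [0,0,0],
    [0,0,0],
    [0,0,0],
    [0,0,0],
    [0,0,0],
    [0,0,0],
    [0,0,0],
    [0,0,0],
  ],
)

```text
clock: 11.38
eef_pos: [336.8, -197.6, 328.6]
tcp_rot: [3.141, -0.001, -0.168]
contact_force: [0.2, -0.5, -0.0]
opening: 0.993
grasp_force: 0.0
```

```bash
python3 - <<'E'
from h import *
a,b=r.grab_frame("scene"),r.grab_frame("top")
im={"scene":a,"top":b}
print(fit_tabs({"scene":a},[497,-225,125,-.168],{"scene":(140,190,185,235)}))
cv2.imwrite("pics/a7.png",np.vstack([cv2.resize(a[185:255,110:210],(560,392),interpolation=cv2.INTER_CUBIC),cv2.resize(b[150:176+0,310:410],(560,146),interpolation=cv2.INTER_CUBIC)]))
s=a[:,:]; print(r.sense()["contact_force"],r.sense()["clock"])
E
```

```text
(array([ 4.81426022e+02, -2.22219393e+02,  1.13111773e+02, -1.33654927e-01]), np.float64(29.91193291041907))
[ 0.53465915 -0.54614954  0.41121862] 11.475
```

View pics/a7.png

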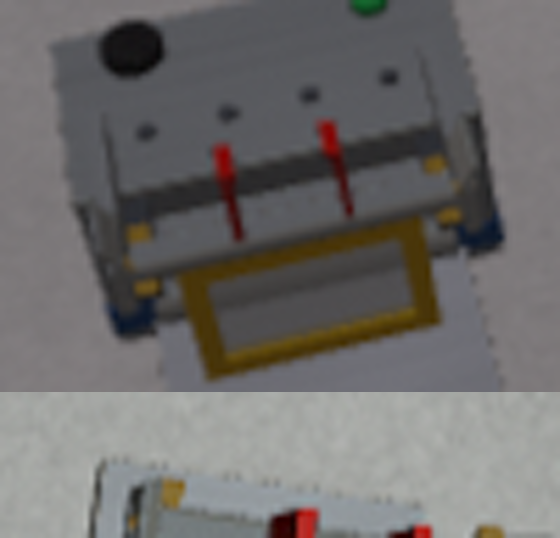

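Both tabs have sprung apart and the guard sits in the seats with its panel hanging. I check the tab spread numerically on each side.

```bash
python3 - <<'E'
from h import *
im={c:r.grab_frame(c) for c in("scene","top")}
w=-.168;u=np.array([-np.sin(w),np.cos(w),0]);c0=np.array([497.1,-225.2,125+30])
cen={}
for c,W in(("scene",(140,190,185,235)),("top",(345,140,400,190))):
    m=red(im[c]);z=np.zeros_like(m);l,t,R,b=W;z[t:b,l:R]=m[t:b,l:R]
    n,lab,st,ce=cv2.connectedComponentsWithStats((z>.3).astype(np.uint8));i=np.argsort(-st[1:,4])[:2]+1
    Q=[(np.argwhere(lab==k)*z[lab==k][:,None]).sum(0)[::-1]/z[lab==k].sum() for k in i];Q.sort(key=lambda q:q[0])
    print(c,np.round(Q,2).tolist(),st[i,4],"sep",(Q[1]-Q[0]).round(2))
    cen[c]=Q if c=="scene" else Q[::-1]
    for h in(25.5,19.5): print(" pred",h,np.round(proj(np.array([c0-h*u,c0+h*u]),c),1).tolist())
P=[tri(a,b) for a,b in zip(cen["scene"],cen["top"])]
for X,e in P: print(X.round(1),round(e,2),"along y",((X-c0)@u).round(1))
print(np.linalg.norm(P[1][0]-P[0][0]),r.sense()["clock"])
E
```

```text
scene [[149.79, 215.45], [168.61, 210.22]] [35 30] sep [18.82 -5.23]
 pred 25.5 [[150.0, 219.8], [169.8, 215.2]]
 pred 19.5 [[152.3, 219.2], [167.5, 215.7]]
top [[363.01, 175.17], [383.56, 178.24]] [60 56] sep [20.56  3.07]
 pred 25.5 [[381.3, 177.9], [360.0, 174.7]]
 pred 19.5 [[378.8, 177.5], [362.5, 175.1]]
[ 491.  -249.2  169.5] 0.61 along y -24.6
[ 498.9 -200.9  172.2] 0.47 along y 24.3
48.98662763804743 11.575
```

```bash
python3 -c "
from rig import r
print(r.sign_off())"
```

```text
the job is handed in; nothing more can be done
None
```

I moved the guard from the left machine to the right one and handed the job in at about 11.6 s. It sits in both V seats, hanging down with the gripper clear. The tabs measured about 49 mm apart (51 mm expected), so I take both pins to be fully out. The leather panel, awl and dye jar were not touched.

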